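# Back off the left-hand spindle nut and take out the slotted washer

## Robot

A 6-joint arm with a two-finger parallel gripper is mounted at the origin on the work surface. World frame = base frame: x ahead of the robot, y to its left, z up, the work surface at z = 0. Lengths are in m, angles in rad, forces in N, time in s.
With the tool pointing down it reaches from about 0.35 to 0.975 m from the base axis. Payload 4.9 kg.
Tool frame: the origin (TCP) lies at the very end of the fingers, on their centre line; the grasp point (between the pads) lies 19 mm behind it (ctrl.grasp_offset is the distance from the TCP to the grasp point, in m); z points along the fingers, y is the line along which they close (so a half turn about z gives the same grasp; the last joint's range is limited). The gripper opens to 85 mm and grips with 20 to 120 N. Pads are 22 mm wide; open, the fingers measure 114 mm over their backs; the gripper's body (76 mm by 85 mm) begins 54 mm behind the grasp point. The pads swing forward as they close: fully open they stand 13 mm farther back than shut.
Start: joints at [1.043, 0.053, 1.613, -0, 1.476, -0.119], TCP at [0.248, 0.573, 0.231] pointing down, gripper open.
Joint ranges: [-3.01, 3.01], [-1.01, 2.22], [0.06, 2.58], [-1.02, 4.17], [0.09, 2.62], [-3.14, 3.14]. Speed limits (rad/s): [2.57, 2.57, 3.14, 3.14, 3.14, 3.14].

## Interface

Orientations are given as a rotation vector (axis times angle).
In Python, from station import ctrl, optics gives the robot as it stands.
- The arm moves only by the shell command python3 -m handwheel 'ROWS' [OPENING] [FORCE]. ROWS is JSON, a list of rows, each an object of numbers: "tx", "ty", "tz": the shift along the tool's x, y, z in mm; "roll": the turn about the tool's z in rad. A call has 1 to 12 rows; each row shifts and turns the commanded pose from where the row before left it, along the tool's axes as they then stand; what a row does not reach is not made up. A row lasts 1/12 s, in which the tool goes at most 41.7 mm and 7.16 degrees, less where a joint would pass 70% of its speed; a pose out of reach is approached as far as the arm can. A call with a gripper value outside its range is refused whole. OPENING is the finger opening in mm, from 0 to 85.4, set as the call begins (- or left out, the last holds). The fingers move at their own pace and stop on an object; FORCE is the grip in N (left out, the last holds). Time passes only in rows, so rows that do not move let the fingers close. It gives the time, the measured TCP pose, the force, the opening and the grip force at its end, in the units of the state.
- ctrl.get_obs(): the state, without advancing time (a new reading comes with each control period).
- optics.get_image(name): name is "scene" or "top" or "wrist"; returns (picture, depth): 420x560x3 uint8, red, green, blue; 420x560 float32, m along the optical axis (not along the pixel's ray), 0 where there is no reading.
- optics.camera_params(name): a dict with "mtx" (3x3 intrinsics, pixels), "k1" (the pictures are not rectified: a ray, as slopes to the right and down, at radius r is drawn at 1 + k1 r^2 times it, then the intrinsics apply), "extrinsics" (4x4, takes a point from camera to world coordinates); the wrist camera has in their place "tool_from_camera" (4x4, takes a point from camera to tool coordinates, whose origin is the TCP and whose axes are the flange's). Camera axes: x right, y down, z forward; pixel columns grow to the right and rows downward; lengths in m; the calibration is good to about 2 mm. A picture is of the moment at which its call begins: read the wrist's pose just before it. camera_params takes no time and is no camera call.
- ctrl.finish_job(): hands the job in; it is judged then, once.
The state is a dict: "t": time; "q": joint angles; "dq": joint speeds; "effort": joint torques, N m; "tool_pos": TCP position; "tool_rot": TCP orientation; "contact_force": force on the tool from outside, world axes, zero at the start; "wrist_torque": the same for the moment, N m; "opening": finger opening in m; "grip_force": force on a finger pad.
Only numpy, scipy, OpenCV 4.12 (cv2) and the standard library are available. Lean on these libraries where they do the work, as an engineer would, in place of code of your own. Each camera call takes 0.05 s, during which the arm holds its last target. There are 200 camera calls.

## Task

Free the worn disc of the finishing machine: its bar nut has a left-hand thread, so loosen it the opposite way from normal and wind it right back until it comes up against its stop, feeling for the stop and not dragging the braked spindle round with it. Then ease the slotted washer out from under the nut by its yellow tab, without wrenching it, and lay it flat, tab up, in the blue tray (no dropping), leaving the nut wound back and the shoe last, glue bottle and tin of tacks where they are.

Things in the scene. Friction and masses are not known exactly. Their poses are not given: they have to be found in the camera images.
- machine: Fixed finishing machine: green upright motor 128 mm across on a round 160 mm foot, red-brown abrasive disc 136 mm across on top, 70 mm above the table. Origin: centre of its underside, on the spindle axis; z up; -y is the way the washer's tab points. On top a square steel pocket, 60 x 60 mm inside, 70 x 70 mm outside, its lip 3.5 mm above its floor, its floor level with the disc.
- seat (a point): Centre of the pocket floor on the machine's top, on the spindle axis, 70 mm above the table; axes as the machine's. The spindle is an upright steel rod 16 mm across that rises 38 mm from here.
- nut: Bar nut: brass hub 32 mm across, 18 mm tall; 10 mm steel bar through it, a red post on each end. Origin: centre of the hub's underside, on the spindle axis; x along the bar. Left-hand thread: clockwise from above loosens it and it rises 2 mm per radian, anticlockwise tightens. Starts up to 0.5 rad from tight; its stop is half to two thirds of a turn on. Stiff all the way (0.45 N m), stays put.
- post_a (a point): Top centre of one red post of the nut: upright, 12 mm across, axis 55 mm from the spindle axis. It stands 29 mm above the top of the bar. Its top is 50 mm above the pocket floor with the nut right down, 58 mm when wound back to its stop. It can be pushed round with closed fingers (about 8 N) or gripped.
- post_b (a point): Top centre of the other red post, same size; the spindle axis lies midway between the two.
- spindle_pin (a point): End of the brass cross pin near the spindle's top, 12 mm from the axis, 37 mm above the pocket floor. A brake holds the spindle but slips at about 1.5 N m (27 N at a post): it is dragged round if the nut is pushed on against its stop, or turned on when tight. The pin must not travel more than 1.5 mm.
- washer: Loose slotted alloy washer, about 80 g: plate 56 x 56 x 6 mm, 19 mm slot round the spindle, open at +y, ending 9.5 mm from the centre. Origin: centre of the underside, at the start on the spindle axis. An arm 16 mm wide, on top, leads to the tab at -y. It has 2 mm play in the pocket: raise it 4 to 8 mm to clear the lip under the wound-back nut (8 mm of room), then draw it 40 mm or more to -y.
- tab (a point): Top centre of the washer's yellow tab, 95 mm from the washer's origin along its -y and 30 mm above its underside. The tab is upright, 10 mm thick (washer's x), 30 mm long (y), 30 mm tall, its foot level with the washer's underside; it hangs free beside the motor, to be gripped from above across its thickness.
- tray: Blue square tray, 200 x 200 x 28 mm outside, walls and floor 5 mm thick; origin at the centre of its underside. It stands on the table.
- last: Green shoe last, 220 mm long, on the table; origin at the middle of its underside. Bystander.
- glue: Blue glue bottle, 48 mm across, 130 mm high, upright; origin at the centre of its underside. Bystander.
- tacks: Round tin of tacks, 60 mm across, 24 mm high; origin at the centre of its underside. Bystander.
Things that resemble listed ones, but are neither listed nor needed, are in the scene too. Of the things that look like the machine, the largest one is meant. There is more than one size of the washer; the job needs the smaller.

How it is judged:
On the way, in this order (a step that is already met when the one before it is completed fails the run):
1. the nut is wound back against its stop, the washer still in its pocket (z of post_a in the frame of seat above 0.0577 m and horizontal distance between washer and seat below 0.006 m), for 0.2 s.
2. the washer is drawn clear of the spindle, the nut still wound back (horizontal distance between washer and seat above 0.045 m and z of post_a in the frame of seat above 0.0572 m), for 0.1 s.
At the end, for the whole second after the job is handed in: The washer lies flat in the tray (its plate's centre and its tab both inside the outline of the tray, underside within 5 mm of the tray floor, tilt under 0.1 rad), released and at rest, tab up; the nut is still wound back (post tops at least 57.2 mm above the pocket floor) (x of washer in the frame of tray between -0.1 and 0.1 m and y of washer in the frame of tray between -0.1 and 0.1 m and x of tab in the frame of tray between -0.1 and 0.1 m and y of tab in the frame of tray between -0.1 and 0.1 m and z of washer in the frame of tray below 0.01 m and angle between washer's own z axis and vertical below 0.1 rad and linear speed of washer below 0.02 m/s and z of post_a in the frame of seat above 0.0572 m and contact force between the fingers and washer below 0.2 N); the robot touches nothing.
It fails at once if the braked spindle is dragged round (its pin travels more than 1.5 mm) (distance of spindle_pin from where it was at the start of the episode above 0.0015 m).
It fails at once if the washer is wrenched: more than 40 N between it and the machine, its spindle or nut (contact force between washer and machine above 40 N).
It fails at once if the washer is dropped: it moves faster than 0.6 m/s while not held (linear speed of washer above 0.6 m/s and contact force between the fingers and washer below 0.2 N).
It fails at once if the shoe last, the glue bottle or the tin of tacks is moved more than 15 mm or tipped (distance of any of last, glue, tacks from where it was at the start of the episode above 0.015 m or angle between any of last, glue, tacks's own z axis and vertical above 0.3 rad).
It also fails if it takes over 72 s, if anything falls off the work surface, if the arm or the gripper's body presses on something with over 40 N, if the wrist force passes 120 N, or if a joint passes its speed limit or range.

## Working session

There is one attempt and no reset: what is moved stays moved. The work goes in short steps, Python scripts to look and compute and a shell command to move; the robot and the scene stay as the last step left them, time stands still between calls to the robot, and variables do not carry over. Pictures are saved under pics/ and viewed, at most 10 in all, crops included, and the job is handed in when it is done.

```bash
ls; mkdir -p pics
cat > h.py <<'E'
import numpy as np, cv2
from station import ctrl, optics
from scipy.spatial.transform import Rotation as R
def T(o):
    M=np.eye(4); M[:3,:3]=R.from_rotvec(o["tool_rot"]).as_matrix(); M[:3,3]=o["tool_pos"]; return M
def snap(name):
    o=ctrl.get_obs(); im,d=optics.get_image(name); p=optics.camera_params(name)
    E=T(o)@np.array(p["tool_from_camera"]) if name=="wrist" else np.array(p["extrinsics"])
    return im,d,np.array(p["mtx"]),p["k1"],E
def rays(uv,K,k1):
    uv=np.atleast_2d(uv).astype(float)
    return cv2.undistortPoints(uv.reshape(-1,1,2),K,np.array([k1,0,0,0,0.])).reshape(-1,2)
def plane(uv,z,s):
    _,_,K,k1,E=s; r=rays(uv,K,k1); d=np.c_[r,np.ones(len(r))]@E[:3,:3].T
    return E[:3,3]+d*((z-E[2,3])/d[:,2])[:,None]
def cloud(s):
    im,d,K,k1,E=s; h,w=d.shape; v,u=np.mgrid[:h,:w]
    r=rays(np.c_[u.ravel(),v.ravel()],K,k1); P=np.c_[r,np.ones(len(r))]*d.reshape(-1,1)
    return (P@E[:3,:3].T+E[:3,3]).reshape(h,w,3)
def save(im,n): cv2.imwrite("pics/"+n+".png",im[:,:,::-1])
E
python3 - <<'E'
from h import *
o=ctrl.get_obs(); print(o)
for n in("scene","top"):
    s=snap(n); save(s[0],n); np.savez("/tmp/"+n,*s); print(s[2],s[3],s[4])
E
```

```text
pics
{'t': 0.0, 'q': array([ 1.04301126e+00,  5.33364216e-02,  1.61430374e+00, -3.35452927e-05,
        1.47599215e+00, -1.18979254e-01]), 'dq': array([-0.00059117,  0.00171028, -0.00281011,  0.0002354 ,  0.00053484,
        0.0014844 ]), 'effort': array([-7.09919914e-05, -3.93683124e+01, -3.70178461e+01, -9.67062351e-05,
        7.09698055e-03,  3.15658633e-05]), 'tool_pos': array([0.24812497, 0.57295452, 0.23006987]), 'tool_rot': array([-6.37558058e-01, -3.07558802e+00,  3.05388211e-03]), 'contact_force': array([-0.20046145,  0.0991102 ,  0.15622013]), 'wrist_torque': array([0.03769248, 0.02883684, 0.0047202 ]), 'grip_force': 0.0, 'opening': 0.08577577121857116}
[[446.05457341   0.         288.28585381]
 [  0.         446.05457341 202.5397824 ]
 [  0.           0.           1.        ]] -0.05981605988596858 [[ 0.62793842  0.55402579 -0.54657915  1.1725041 ]
 [ 0.77826149 -0.44840809  0.43958984 -0.46851222]
 [-0.0015464  -0.70141685 -0.71274961  0.99211978]
 [ 0.          0.          0.          1.        ]]
[[462.88725593   0.         276.37339336]
 [  0.         462.88725593 219.17601528]
 [  0.           0.           1.        ]] -0.11468204968072247 [[-0.00539742 -0.98981687  0.14224427  0.30378791]
 [-0.99995698  0.00426924 -0.0082353   0.08211161]
 [ 0.00754416 -0.1422826  -0.98979733  1.40058765]
 [ 0.          0.          0.          1.        ]]
```

View pics/top.png

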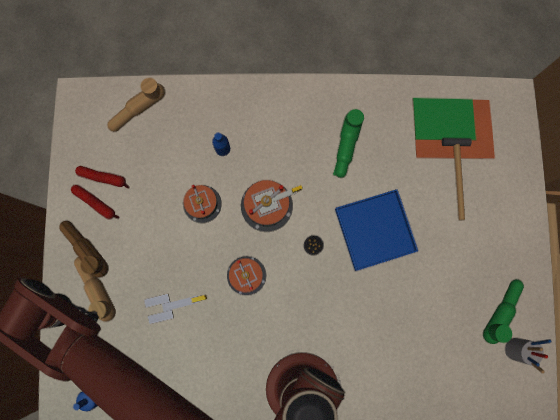

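View pics/scene.png

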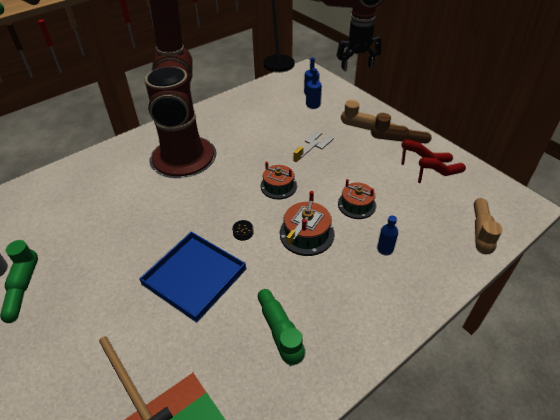

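The top view shows the big machine at (267,204), its yellow tab at (297,188), the tray at (376,230), the tin at (313,245), the bottle at (221,144) and the green last at (348,143). The loose washer on the table at (175,305) is the decoy. Next I'll measure.

Run:
```python
from h import *
def load(n):
    z=np.load("/tmp/%s.npz"%n); return [z["arr_%d"%i] for i in range(3)]+[float(z["arr_3"]),z["arr_4"]]
boxes={"top":(225,165,310,240),"scene":(270,180,345,255)}
tiles=[]
for n,(a,b,c,d) in boxes.items():
    s=load(n); C=cloud(s); im=s[0]
    tiles.append(cv2.resize(im[b:d,a:c],(450,450) if 0 else ((c-a)*5,(d-b)*5),interpolation=cv2.INTER_CUBIC))
    hsv=cv2.cvtColor(im,cv2.COLOR_RGB2HSV); H,S,V=[hsv[...,i].astype(int) for i in range(3)]
    sub=np.zeros(H.shape,bool); sub[b:d,a:c]=1
    for nm,m,zz in(("yellow",(abs(H-27)<5)&(S>150)&(V>110),None),("red",((H<4)|(H>176))&(S>170)&(V>70),None)):
        k,lab,st,ce=cv2.connectedComponentsWithStats((m&sub).astype(np.uint8))
        for i in range(1,k):
            if st[i,4]>5:
                p=C[lab==i]; print(n,nm,ce[i].round(1),st[i,4],np.median(p,0).round(4),p[:,2].min().round(3),p[:,2].max().round(3))
    if n=="top":
        m=(H>105)&(H<125)&(S>150)&(V>60); m[:, :320]=0; m[:,430:]=0
        ct=max(cv2.findContours(m.astype(np.uint8),0,2)[0],key=cv2.contourArea); r=cv2.minAreaRect(ct)
        print("tray",r,plane(cv2.boxPoints(r),.028,s).round(3).tolist(), plane([r[0]],.014,s))
        # disc: orange at z~.07
        m=(abs(C[...,2]-.07)<.006)&sub&(H<12)&(S>120)
        ct=max(cv2.findContours(m.astype(np.uint8),0,2)[0],key=cv2.contourArea)
        (x,y),ra=cv2.minEnclosingCircle(ct); print("disc",x,y,ra,plane([[x,y],[x+ra,y]],.07,s).round(4).tolist())
        for q in((348,143),(221,144),(313,245)): print(q,C[q[1],q[0]].round(3))
h=max(t.shape[0] for t in tiles); t=np.hstack([cv2.copyMakeBorder(t,0,h-t.shape[0],0,0,0) for t in tiles]); print(t.shape); save(t,"z1")
```

```text
top yellow [294.8 189.4] 13 [0.5767 0.0175 0.0998] 0.093 0.105
top red [280.7 186.8] 13 [0.5795 0.058  0.1216] 0.109 0.125
top red [250.4 211.1] 13 [0.5105 0.1449 0.1215] 0.119 0.126
tray ((375.9191589355469, 229.25125122070312), (65.81155395507812, 65.31226348876953), 71.99583435058594) [[0.534, -0.105, 0.028], [0.596, -0.298, 0.028], [0.404, -0.352, 0.028], [0.346, -0.162, 0.028]] [[ 0.47082448 -0.23171678  0.014     ]]
disc 266.0834045410156 201.87794494628906 22.507266998291016 [[0.5462, 0.1008, 0.07], [0.5459, 0.0351, 0.07]]
(348, 143) [ 0.73  -0.148  0.054]
(221, 144) [0.717 0.233 0.089]
(313, 245) [ 0.424 -0.039  0.012]
scene yellow [292.7 231.2] 6 [0.578  0.0243 0.0991] 0.099 0.101
scene yellow [289.  235.9] 8 [0.5861 0.0061 0.1001] 0.1 0.102
scene red [311.1 191.9] 8 [0.5112 0.1456 0.1195] 0.118 0.123
scene red [303.7 220.1] 9 [0.5804 0.0604 0.1203] 0.118 0.123
(375, 800, 3)
```

View pics/z1.png

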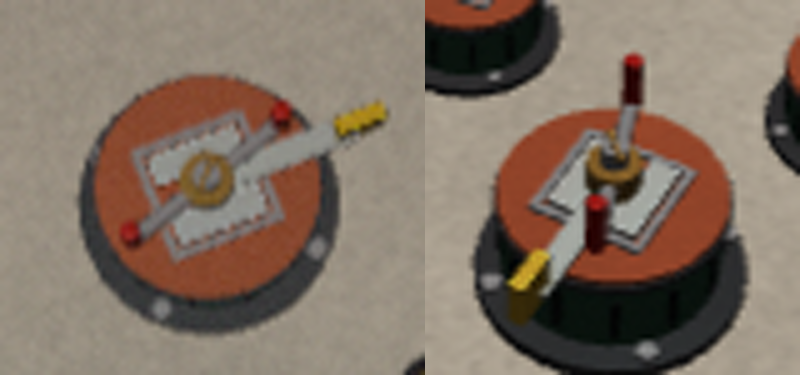

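```bash
python3 -m handwheel '[{"tx":-32.7,"ty":-19.6},{"tx":-32.7,"ty":-19.6},{"tx":-32.7,"ty":-19.6},{"tx":-32.7,"ty":-19.6},{"tx":-32.7,"ty":-19.6},{"tx":-32.7,"ty":-19.6},{"tx":-32.7,"ty":-19.6},{"tx":-32.7,"ty":-19.6},{"tx":-32.7,"ty":-19.6},{"tx":-32.7,"ty":-19.6},{"tx":-32.7,"ty":-19.6},{"tx":-32.7,"ty":-19.6}]' 0 30
python3 -m handwheel '[{"tx":-32.7,"ty":-19.6},{"tx":-32.7,"ty":-19.6},{"tx":-32.7,"ty":-19.6},{"tx":-32.7,"ty":-19.6},{"roll":-0.12},{"roll":-0.12},{"roll":-0.12},{"roll":-0.12},{"roll":-0.12},{"roll":-0.12},{"roll":-0.12},{"roll":-0.12}]'
python3 -m handwheel '[{"roll":-0.12},{},{}]'
python3 - <<'E'
from h import *
s=snap("wrist"); save(s[0],"w1"); o=ctrl.get_obs(); M=T(o); print(o["t"],o["tool_pos"],M[:3,:3].round(3),o["q"])
np.savez("/tmp/w1",*s)
E
```

```text
0.15 [0.24818488 0.57306848 0.23031629] [[-0.918  0.397 -0.001]
 [ 0.397  0.918 -0.001]
 [ 0.    -0.002 -1.   ]] [ 1.04301543e+00  5.32364062e-02  1.61399502e+00 -2.25888459e-05
  1.47601255e+00 -1.19004988e-01]$[0]: bad value
$[0]: bad value
$[0]: bad value
```

View pics/w1.png

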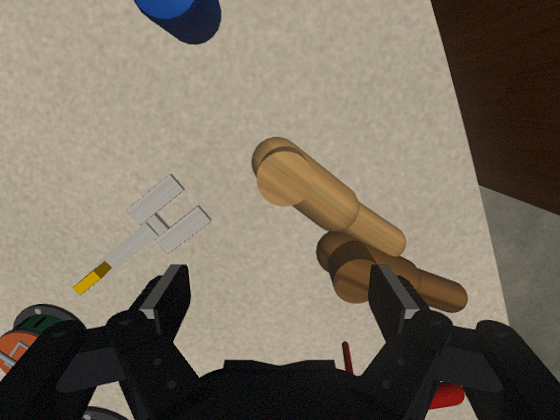

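The picture shows the start place: the arm hasn't moved because the rows were refused. They may need all four keys, so I'll try one call that way.

```bash
python3 -m handwheel '[{"tx":-32.7,"ty":-19.6,"tz":0,"roll":0},{"tx":-32.7,"ty":-19.6,"tz":0,"roll":0},{"tx":-32.7,"ty":-19.6,"tz":0,"roll":0},{"tx":-32.7,"ty":-19.6,"tz":0,"roll":0},{"tx":-32.7,"ty":-19.6,"tz":0,"roll":0},{"tx":-32.7,"ty":-19.6,"tz":0,"roll":0},{"tx":-32.7,"ty":-19.6,"tz":0,"roll":0},{"tx":-32.7,"ty":-19.6,"tz":0,"roll":0}]' 0 30
```

```text
t: 0.82
tool_pos: [0.4267, 0.3239, 0.231]
tool_rot: [-0.637, -3.076, 0.0]
contact_force: [0.4, 0.3, -0.1]
opening: -0.0
grip_force: 0.0
```

```bash
python3 -m handwheel '[{"tx":-32.7,"ty":-19.6,"tz":0,"roll":0},{"tx":-32.7,"ty":-19.6,"tz":0,"roll":0},{"tx":-32.7,"ty":-19.6,"tz":0,"roll":0},{"tx":-32.7,"ty":-19.6,"tz":0,"roll":0},{"tx":-32.7,"ty":-19.6,"tz":0,"roll":0},{"tx":-32.7,"ty":-19.6,"tz":0,"roll":0},{"tx":-32.7,"ty":-19.6,"tz":0,"roll":0},{"tx":-32.7,"ty":-19.6,"tz":0,"roll":0}]' &&
python3 -m handwheel '[{"tx":0,"ty":0,"tz":0,"roll":-0.12},{"tx":0,"ty":0,"tz":0,"roll":-0.12},{"tx":0,"ty":0,"tz":0,"roll":-0.12},{"tx":0,"ty":0,"tz":0,"roll":-0.12},{"tx":0,"ty":0,"tz":0,"roll":-0.12},{"tx":0,"ty":0,"tz":0,"roll":-0.12},{"tx":0,"ty":0,"tz":0,"roll":-0.12},{"tx":0,"ty":0,"tz":0,"roll":-0.12},{"tx":0,"ty":0,"tz":0,"roll":-0.12},{"tx":0,"ty":0,"tz":0,"roll":0}]'
python3 - <<'E'
from h import *
s=snap("wrist"); save(s[0],"w2"); o=ctrl.get_obs(); M=T(o); print(o["t"],o["tool_pos"],M[:3,:3].round(3),o["q"])
np.savez("/tmp/w2",*s)
im=s[0]; C=cloud(s); hsv=cv2.cvtColor(im,cv2.COLOR_RGB2HSV); H,S,V=[hsv[...,i].astype(int) for i in range(3)]
for nm,m in(("yellow",(abs(H-27)<5)&(S>150)&(V>110)),("red",((H<4)|(H>176))&(S>170)&(V>70))):
    k,lab,st,ce=cv2.connectedComponentsWithStats(m.astype(np.uint8))
    for i in range(1,k):
        if st[i,4]>60:
            p=C[lab==i]; zt=np.percentile(p[:,2],95); t=p[p[:,2]>zt-.004]; print(nm,ce[i].round(1),st[i,4],"top",t.mean(0).round(4),t.min(0).round(3),t.max(0).round(3),zt.round(4))
E
```

```text
t: 1.48
tool_pos: [0.6045, 0.076, 0.2309]
tool_rot: [-0.638, -3.076, 0.0]
contact_force: [0.0, 0.8, 0.2]
opening: 0.0001
grip_force: 0.0
t: 2.32
tool_pos: [0.6036, 0.0778, 0.2308]
tool_rot: [1.037, -2.965, -0.0]
contact_force: [0.4, 1.1, 0.6]
opening: 0.0002
grip_force: 0.0
2.3667 [0.6036361  0.07772555 0.2308474 ] [[-0.785 -0.62  -0.001]
 [-0.62   0.785 -0.   ]
 [ 0.001  0.    -1.   ]] [ 5.84042530e-03  1.51267329e-02  1.65214467e+00 -4.48223460e-06
  1.47509259e+00 -2.23369406e+00]
yellow [238.1 135.2] 365 top [0.5806 0.0139 0.1025] [ 0.544 -0.001  0.098] [0.59  0.029 0.374] 0.1015
red [534.9  68.2] 68 top [0.3724 0.1801 0.0887] [0.368 0.176 0.086] [0.376 0.184 0.091] 0.0902
red [279. 172.] 141 top [0.5807 0.0588 0.1231] [0.544 0.029 0.118] [0.586 0.064 0.374] 0.1222
red [411. 172.] 131 top [0.5126 0.1436 0.1229] [0.507 0.029 0.119] [0.544 0.15  0.374] 0.122
red [551.3 411.1] 282 top [0.6075 0.5246 0.1022] [0.544 0.029 0.098] [0.618 0.546 0.374] 0.1017
```

View pics/w2.png

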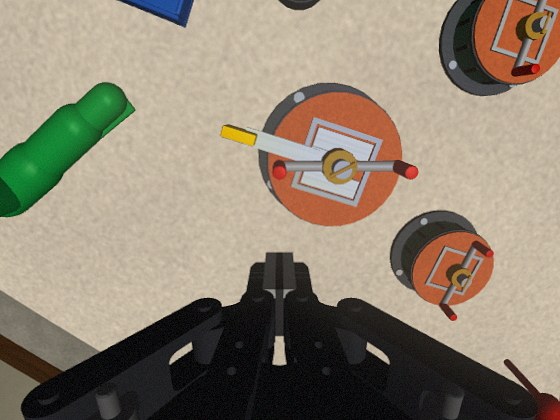

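The picture shows posts at (279,172) and (411,172), the hub at (340,167) and the tab at (238,135). The post centres fit: 110 mm apart, tops 0.122 m up. Axis at (0.546, 0.1015). Next: descend behind the post and close up.

```bash
python3 -m handwheel '[{"tx":0,"ty":0,"tz":32,"roll":0},{"tx":0,"ty":0,"tz":32,"roll":0},{"tx":0,"ty":0,"tz":32,"roll":0},{"tx":0,"ty":0,"tz":20,"roll":0},{"tx":0,"ty":0,"tz":12,"roll":0},{"tx":5,"ty":0,"tz":0,"roll":0},{"tx":4,"ty":0,"tz":0,"roll":0},{"tx":2,"ty":0,"tz":0,"roll":0},{"tx":1.5,"ty":0,"tz":0,"roll":0},{"tx":0,"ty":0,"tz":0,"roll":0}]' && python3 -m handwheel '[{"tx":1.1,"ty":-0.3,"tz":0,"roll":0.02},{"tx":1.1,"ty":-0.3,"tz":0,"roll":0.02},{"tx":1.1,"ty":-0.3,"tz":0,"roll":0.02},{"tx":1.1,"ty":-0.3,"tz":0,"roll":0.02}]'
```

```text
t: 3.2
tool_pos: [0.5951, 0.0697, 0.1055]
tool_rot: [-1.033, 2.964, -0.002]
contact_force: [-0.5, 0.8, 0.2]
opening: -0.0001
grip_force: 0.0
t: 3.53
tool_pos: [0.5939, 0.0676, 0.1053]
tool_rot: [-0.909, 2.999, 0.001]
contact_force: [6.8, 4.7, -0.1]
opening: 0.0
grip_force: 4.1
```

```bash
cat > w.py <<'E'
from h import *
o=ctrl.get_obs(); M=T(o)[:3,:3]; C=np.array([.546,.1015]); r=o["tool_pos"][:2]-C
f=M.T@np.array(o["contact_force"])
print("t",o["t"],"rel tool(mm)",(1e3*(M[:2,:2].T@r)).round(1),"F tool",f.round(1),"x-ang",np.degrees(np.arctan2(M[1,0],M[0,0])).round(1),"q6",o["q"][5].round(2),"z",o["tool_pos"][2].round(4))
E
python3 -m handwheel '[{"tx":5.54,"ty":-1.7,"tz":0,"roll":0.1},{"tx":5.54,"ty":-1.7,"tz":0,"roll":0.1},{"tx":5.54,"ty":-1.7,"tz":0,"roll":0.1},{"tx":5.54,"ty":-1.7,"tz":0,"roll":0.1},{"tx":5.54,"ty":-1.7,"tz":0,"roll":0.1},{"tx":5.54,"ty":-1.7,"tz":0,"roll":0.1}]'; python3 w.py
```

```text
t: 4.03
tool_pos: [0.5672, 0.0467, 0.106]
tool_rot: [0.024, 3.132, 0.003]
contact_force: [8.1, 4.4, 1.4]
opening: 0.0002
grip_force: 4.0
t 4.0333 rel tool(mm) [-22.  -54.5] F tool [-8.   4.6 -1.3] x-ang 179.1 q6 -1.61 z 0.106
```

```bash
python3 -m handwheel '[{"tx":5.55,"ty":-1.9,"tz":0,"roll":0.1},{"tx":5.55,"ty":-1.9,"tz":0,"roll":0.1},{"tx":5.55,"ty":-1.9,"tz":0,"roll":0.1},{"tx":5.55,"ty":-1.9,"tz":0,"roll":0.1},{"tx":5.55,"ty":-1.9,"tz":0,"roll":0.1},{"tx":5.55,"ty":-1.9,"tz":0,"roll":0.1},{"tx":5.55,"ty":-1.9,"tz":0,"roll":0.1},{"tx":5.55,"ty":-1.9,"tz":0,"roll":0.1},{"tx":5.55,"ty":-1.9,"tz":0,"roll":0.1},{"tx":5.55,"ty":-1.9,"tz":0,"roll":0.1},{"tx":5.55,"ty":-1.9,"tz":0,"roll":0.1},{"tx":5.55,"ty":-1.9,"tz":0,"roll":0.1}]'; python3 w.py
```

```text
t: 5.03
tool_pos: [0.5031, 0.059, 0.1071]
tool_rot: [1.787, 2.57, 0.003]
contact_force: [6.0, -6.7, 7.0]
opening: -0.0003
grip_force: 4.2
t 5.0333 rel tool(mm) [-24.9 -55. ] F tool [-8.4  3.3 -6.9] x-ang 110.4 q6 -0.38 z 0.1071
```

```bash
python3 -m handwheel '[{"tx":5.75,"ty":-2.1,"tz":-0.2,"roll":0.1},{"tx":5.75,"ty":-2.1,"tz":-0.2,"roll":0.1},{"tx":5.75,"ty":-2.1,"tz":-0.2,"roll":0.1},{"tx":5.75,"ty":-2.1,"tz":-0.2,"roll":0.1},{"tx":5.75,"ty":-2.1,"tz":-0.2,"roll":0.1},{"tx":5.75,"ty":-2.1,"tz":-0.2,"roll":0.1},{"tx":5.75,"ty":-2.1,"tz":-0.2,"roll":0.1},{"tx":5.75,"ty":-2.1,"tz":-0.2,"roll":0.1},{"tx":5.75,"ty":-2.1,"tz":-0.2,"roll":0.1},{"tx":5.75,"ty":-2.1,"tz":-0.2,"roll":0.1}]'; python3 w.py
```

```text
t: 5.87
tool_pos: [0.4846, 0.1156, 0.1069]
tool_rot: [2.805, 1.402, -0.003]
contact_force: [-1.8, -9.0, 6.3]
opening: 0.0001
grip_force: 4.1
t 5.8667 rel tool(mm) [-25.6 -57.6] F tool [-8.3  4.  -6.2] x-ang 53.1 q6 0.73 z 0.1069
```

```bash
python3 -m handwheel '[{"tx":2.3,"ty":-0.8,"tz":-0.1,"roll":0.04},{"tx":2.3,"ty":-0.8,"tz":-0.1,"roll":0.04},{"tx":2.3,"ty":-0.8,"tz":-0.1,"roll":0.04},{"tx":2.3,"ty":-0.8,"tz":-0.1,"roll":0.04},{"tx":2.3,"ty":-0.8,"tz":-0.1,"roll":0.04},{"tx":2.3,"ty":-0.8,"tz":-0.1,"roll":0.04},{"tx":2.3,"ty":-0.8,"tz":-0.1,"roll":0.04},{"tx":2.3,"ty":-0.8,"tz":-0.1,"roll":0.04}]'; python3 w.py;  python3 -m handwheel '[{"tx":1.2,"ty":-0.4,"tz":-0.1,"roll":0.02},{"tx":1.2,"ty":-0.4,"tz":-0.1,"roll":0.02},{"tx":1.2,"ty":-0.4,"tz":-0.1,"roll":0.02},{"tx":1.2,"ty":-0.4,"tz":-0.1,"roll":0.02}]'; python3 w.py
```

```text
t: 6.53
tool_pos: [0.4912, 0.1337, 0.1068]
tool_rot: [2.994, 0.942, -0.008]
contact_force: [-6.7, -6.4, 7.4]
opening: -0.0
grip_force: 4.4
t 6.5333 rel tool(mm) [-26.5 -57.8] F tool [-9.2  1.5 -7.3] x-ang 34.9 q6 1.08 z 0.1068
t: 6.87
tool_pos: [0.4939, 0.138, 0.107]
tool_rot: [3.03, 0.824, -0.009]
contact_force: [-7.6, -5.3, 7.5]
opening: 0.0002
grip_force: 4.4
t 6.8667 rel tool(mm) [-26.5 -57.9] F tool [-9.3  0.7 -7.4] x-ang 30.4 q6 1.17 z 0.107
```

```bash
cat >> w.py <<'E'
import sys
sys.exit(1 if f[0]<-12.5 else 0)
E
A() { tail -0; }
python3 -m handwheel '[{"tx":1.2,"ty":-0.3,"tz":-0.1,"roll":0.02},{"tx":1.2,"ty":-0.3,"tz":-0.1,"roll":0.02},{"tx":1.2,"ty":-0.3,"tz":-0.1,"roll":0.02}]' >/dev/null && python3 w.py && python3 -m handwheel '[{"tx":1.2,"ty":-0.3,"tz":-0.1,"roll":0.02},{"tx":1.2,"ty":-0.3,"tz":-0.1,"roll":0.02},{"tx":1.2,"ty":-0.3,"tz":-0.1,"roll":0.02}]' >/dev/null && python3 w.py && python3 -m handwheel '[{"tx":1.2,"ty":-0.3,"tz":-0.1,"roll":0.02},{"tx":1.2,"ty":-0.3,"tz":-0.1,"roll":0.02},{"tx":1.2,"ty":-0.3,"tz":-0.1,"roll":0.02}]' >/dev/null && python3 w.py && python3 -m handwheel '[{"tx":1.2,"ty":-0.3,"tz":-0.1,"roll":0.02},{"tx":1.2,"ty":-0.3,"tz":-0.1,"roll":0.02},{"tx":1.2,"ty":-0.3,"tz":-0.1,"roll":0.02}]' >/dev/null && python3 w.py && python3 -m handwheel '[{"tx":1.2,"ty":-0.3,"tz":-0.1,"roll":0.02},{"tx":1.2,"ty":-0.3,"tz":-0.1,"roll":0.02},{"tx":1.2,"ty":-0.3,"tz":-0.1,"roll":0.02}]' >/dev/null && python3 w.py
```

```text
t 7.1167 rel tool(mm) [-26.6 -57.7] F tool [-9.7 -1.4 -7.7] x-ang 27.0 q6 1.23 z 0.1071
t 7.3667 rel tool(mm) [-26.7 -57.6] F tool [-9.6 -2.7 -7.1] x-ang 23.5 q6 1.3 z 0.1072
t 7.6167 rel tool(mm) [-26.7 -57.4] F tool [-9.8 -3.9 -7.9] x-ang 20.1 q6 1.36 z 0.1074
t 7.8667 rel tool(mm) [-26.7 -57.2] F tool [-11.2  -4.2  -7.1] x-ang 16.7 q6 1.42 z 0.1075
t 8.1167 rel tool(mm) [-26.7 -57. ] F tool [-10.4  -3.6  -5.6] x-ang 13.2 q6 1.49 z 0.1076
```

```bash
sed -i 's/-12.5/-14/' w.py
python3 -m handwheel '[{"tx":1.2,"ty":-0.4,"tz":-0.1,"roll":0.02},{"tx":1.2,"ty":-0.4,"tz":-0.1,"roll":0.02}]' >/dev/null && python3 w.py && python3 -m handwheel '[{"tx":1.2,"ty":-0.4,"tz":-0.1,"roll":0.02},{"tx":1.2,"ty":-0.4,"tz":-0.1,"roll":0.02}]' >/dev/null && python3 w.py && python3 -m handwheel '[{"tx":1.2,"ty":-0.4,"tz":-0.1,"roll":0.02},{"tx":1.2,"ty":-0.4,"tz":-0.1,"roll":0.02}]' >/dev/null && python3 w.py && python3 -m handwheel '[{"tx":1.2,"ty":-0.4,"tz":-0.1,"roll":0.02},{"tx":1.2,"ty":-0.4,"tz":-0.1,"roll":0.02}]' >/dev/null && python3 w.py && python3 -m handwheel '[{"tx":1.2,"ty":-0.4,"tz":-0.1,"roll":0.02},{"tx":1.2,"ty":-0.4,"tz":-0.1,"roll":0.02}]' >/dev/null && python3 w.py && python3 -m handwheel '[{"tx":1.2,"ty":-0.4,"tz":-0.1,"roll":0.02},{"tx":1.2,"ty":-0.4,"tz":-0.1,"roll":0.02}]' >/dev/null && python3 w.py
```

```text
t 8.2833 rel tool(mm) [-26.7 -56.9] F tool [-10.3  -4.8  -6.2] x-ang 11.0 q6 1.53 z 0.1077
t 8.45 rel tool(mm) [-26.6 -56.9] F tool [-10.6  -4.9  -5.8] x-ang 8.7 q6 1.57 z 0.1079
t 8.6167 rel tool(mm) [-26.5 -56.9] F tool [-10.   -5.5  -5.7] x-ang 6.4 q6 1.61 z 0.1081
t 8.7833 rel tool(mm) [-26.6 -56.9] F tool [-12.9  -5.8  -6.3] x-ang 4.1 q6 1.65 z 0.1081
t 8.95 rel tool(mm) [-28.  -56.6] F tool [-18.3  -5.3  -9.1] x-ang 1.8 q6 1.69 z 0.1079
```

The stop is felt: force rose from 10 to 18 N and the tool no longer advances. I'll hold briefly, back off and lift, then look.

```bash
python3 -m handwheel '[{"tx":0,"ty":0,"tz":0,"roll":0},{"tx":0,"ty":0,"tz":0,"roll":0},{"tx":0,"ty":0,"tz":0,"roll":0}]' >/dev/null; python3 w.py; python3 -m handwheel '[{"tx":-3,"ty":0,"tz":0,"roll":0},{"tx":-8,"ty":0,"tz":0,"roll":0},{"tx":-6,"ty":0,"tz":0,"roll":0},{"tx":0,"ty":0,"tz":-25,"roll":0},{"tx":0,"ty":0,"tz":-40,"roll":0},{"tx":0,"ty":0,"tz":-35,"roll":0},{"tx":-30,"ty":0,"tz":-20,"roll":0},{"tx":-30,"ty":0,"tz":0,"roll":0},{"tx":-20,"ty":0,"tz":0,"roll":0},{"tx":0,"ty":0,"tz":0,"roll":0},{"tx":0,"ty":0,"tz":0,"roll":0}]'
python3 - <<'E'
from h import *
s=snap("wrist"); save(s[0],"w3"); o=ctrl.get_obs(); print(o["tool_pos"],o["q"].round(2))
ims=[]
for n,sn in(("wrist",s),("top",snap("top")),("scene",snap("scene"))):
    im=sn[0]; C=cloud(sn); hsv=cv2.cvtColor(im,cv2.COLOR_RGB2HSV); H,S,V=[hsv[...,i].astype(int) for i in range(3)]
    ok=np.hypot(C[...,0]-.546,C[...,1]-.1015)<.13
    for nm,m in(("yellow",(abs(H-27)<5)&(S>150)&(V>110)),("red",((H<4)|(H>176))&(S>170)&(V>70))):
        k,lab,st,ce=cv2.connectedComponentsWithStats((m&ok).astype(np.uint8))
        for i in range(1,k):
            if st[i,4]>5:
                p=C[lab==i]; zt=np.percentile(p[:,2],90); t=p[abs(p[:,2]-zt)<.004]; print(n,nm,ce[i].round(1),st[i,4],np.median(t,0).round(4),t.min(0).round(3),t.max(0).round(3),zt.round(4))
E
```

```text
t 9.2 rel tool(mm) [-28.1 -56.6] F tool [-17.   -4.7  -8.3] x-ang 1.9 q6 1.69 z 0.1078
t: 10.12
tool_pos: [0.4242, 0.1525, 0.2293]
tool_rot: [3.141, 0.051, 0.003]
contact_force: [-0.3, 0.2, -0.4]
opening: -0.0002
grip_force: 0.0
[0.424738   0.15251415 0.22914551] [ 0.18 -0.38  2.   -0.    1.52  1.72]
wrist yellow [456.1  17.2] 535 [0.581  0.0145 0.1001] [ 0.571 -0.001  0.097] [0.59  0.029 0.103] 0.1012
wrist red [421.3  33.8] 374 [0.5617 0.0505 0.1282] [0.556 0.044 0.125] [0.567 0.056 0.13 ] 0.129
wrist red [279.6  69.6] 202 [0.531  0.1548 0.1282] [0.526 0.149 0.126] [0.537 0.16  0.13 ] 0.1292
top yellow [296.6 188.4] 25 [0.5777 0.0132 0.1014] [0.572 0.    0.101] [0.585 0.026 0.106] 0.1045
top red [284.1 192.6] 11 [0.5629 0.0498 0.1311] [0.559 0.047 0.129] [0.566 0.053 0.134] 0.1316
scene yellow [292.7 231.2] 6 [0.5804 0.0228 0.1017] [0.575 0.019 0.1  ] [0.582 0.027 0.104] 0.1034
scene yellow [289.1 235.6] 11 [0.5844 0.0069 0.0998] [0.58  0.002 0.098] [0.588 0.014 0.103] 0.1021
scene red [318.1 192.1] 8 [0.5294 0.1557 0.128 ] [0.527 0.152 0.125] [0.533 0.159 0.129] 0.1285
scene red [296. 216.] 9 [0.5619 0.0497 0.1268] [0.556 0.045 0.125] [0.565 0.054 0.131] 0.1287
```

View pics/w3.png

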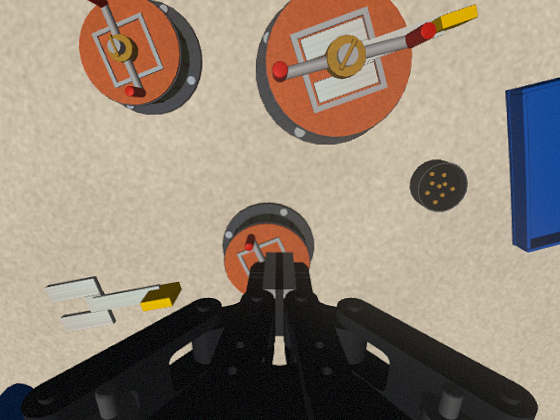

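The picture shows the red posts at (427,32) and (280,70) and the tab at (457,17). The post tops are now 0.128 m up, so the nut is wound back 58 mm and the washer hasn't moved. Now I'll line the tool up with the tab and measure it from close by.

```bash
python3 -m handwheel '[{"tx":30,"ty":13.5,"tz":0,"roll":0},{"tx":30,"ty":13.5,"tz":0,"roll":0},{"tx":30,"ty":13.5,"tz":0,"roll":0},{"tx":30,"ty":13.5,"tz":0,"roll":0},{"tx":0,"ty":0,"tz":0,"roll":0.12},{"tx":0,"ty":0,"tz":0,"roll":0.12},{"tx":0,"ty":0,"tz":0,"roll":0.12},{"tx":0,"ty":0,"tz":0,"roll":0.12},{"tx":0,"ty":0,"tz":0,"roll":0.12},{"tx":0,"ty":0,"tz":0,"roll":0.12}]' >/dev/null; python3 -m handwheel '[{"tx":0,"ty":0,"tz":0,"roll":0.12},{"tx":0,"ty":0,"tz":0,"roll":0.12},{"tx":0,"ty":0,"tz":0,"roll":0.12},{"tx":0,"ty":0,"tz":0,"roll":0.12},{"tx":0,"ty":0,"tz":0,"roll":0.03},{"tx":0,"ty":0,"tz":0,"roll":0},{"tx":0,"ty":0,"tz":0,"roll":0}]'
cat > tab.py <<'E'
from h import *
import sys
s=snap("wrist"); save(s[0],sys.argv[1]); o=ctrl.get_obs(); M=T(o); print(o["t"],o["tool_pos"],o["q"].round(2))
im=s[0]; C=cloud(s); hsv=cv2.cvtColor(im,cv2.COLOR_RGB2HSV); H,S,V=[hsv[...,i].astype(int) for i in range(3)]
ok=np.hypot(C[...,0]-.58,C[...,1]-.014)<.06
m=(abs(H-27)<6)&(S>130)&(V>90)&ok; print("px",m.sum(),"z pct",np.percentile(C[m][:,2],[5,50,95]).round(4))
m&=abs(C[...,2]-.1)<.004
v,u=np.nonzero(m); P=plane(np.c_[u,v],.1,s)
r=cv2.minAreaRect((P[:,:2]*1e3).astype(np.float32)); b=cv2.boxPoints(r)
e=b[1]-b[0] if np.linalg.norm(b[1]-b[0])>np.linalg.norm(b[2]-b[1]) else b[2]-b[1]
a=np.degrees(np.arctan2(e[1],e[0])); a=a if a<0 else a-180
print("px uv",u.mean(),v.mean(),"tab mm",r,"axis deg",a,"mean",P.mean(0))
x=np.degrees(np.arctan2(M[1,0],M[0,0])); d=np.array([r[0][0]/1e3,r[0][1]/1e3])-o["tool_pos"][:2]
print("tool x ang",x,"tab in tool mm",1e3*M[:2,:2].T@d,"roll needed",np.radians(x-a))
E
python3 tab.py w4
```

```text
t: 11.68
tool_pos: [0.5468, 0.1025, 0.2284]
tool_rot: [2.595, -1.769, -0.001]
contact_force: [-0.2, -0.2, 0.4]
opening: 0.0001
grip_force: 0.0
11.7333 [0.54668474 0.10247061 0.22846249] [ 0.05 -0.11  1.78 -0.    1.48  2.82]
px 430 z pct [0.0986 0.1001 0.1011]
px uv 279.0542452830189 88.98820754716981 tab mm ((581.1887817382812, 13.65404987335205), (8.934100151062012, 29.650009155273438), 21.210886001586914) axis deg -68.78912 mean [0.5815321  0.01363556 0.1       ]
tool x ang -68.55944112534755 tab in tool mm [95.28266973  0.34937504] roll needed 0.004008714285076785
```

View pics/w4.png

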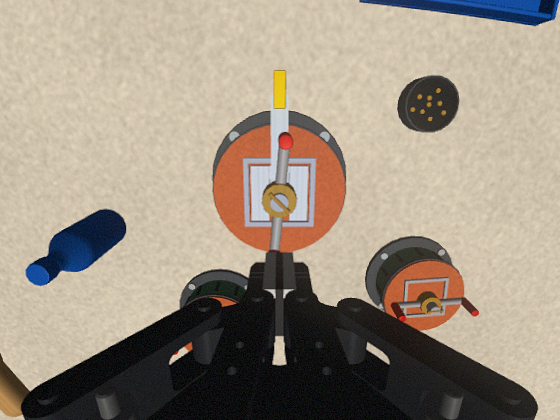

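The tab is at (279,89), in line with the tool axis and the right size and height. Go above it with the fingers open, then down.

```bash
python3 -m handwheel '[{"tx":30,"ty":0.1,"tz":0,"roll":0},{"tx":35,"ty":0.1,"tz":0,"roll":0},{"tx":30.3,"ty":0.2,"tz":0,"roll":0.004},{"tx":0,"ty":0,"tz":0,"roll":0},{"tx":0,"ty":0,"tz":30,"roll":0},{"tx":0,"ty":0,"tz":35,"roll":0},{"tx":0,"ty":0,"tz":35,"roll":0},{"tx":0,"ty":0,"tz":25,"roll":0},{"tx":0,"ty":0,"tz":15,"roll":0},{"tx":0,"ty":0,"tz":8,"roll":0},{"tx":0,"ty":0,"tz":5,"roll":0},{"tx":0,"ty":0,"tz":0,"roll":0}]' 40 20; python3 w.py
```

```text
t: 12.73
tool_pos: [0.5806, 0.014, 0.0755]
tool_rot: [2.592, -1.775, -0.001]
contact_force: [-0.6, -0.4, 0.1]
opening: 0.0397
grip_force: 0.0
t 12.7333 rel tool(mm) [94.1 -0.6] F tool [ 0.2  0.7 -0.1] x-ang -68.8 q6 2.67 z 0.0755
```

```bash
python3 -m handwheel '[{"tx":0,"ty":0,"tz":0,"roll":0},{"tx":0,"ty":0,"tz":0,"roll":0},{"tx":0,"ty":0,"tz":0,"roll":0},{"tx":0,"ty":0,"tz":0,"roll":0},{"tx":0,"ty":0,"tz":0,"roll":0},{"tx":0,"ty":0,"tz":0,"roll":0},{"tx":0,"ty":0,"tz":0,"roll":0},{"tx":0,"ty":0,"tz":0,"roll":0}]' 5 20; python3 w.py
```

```text
t: 13.4
tool_pos: [0.5808, 0.0138, 0.0761]
tool_rot: [-2.592, 1.775, -0.0]
contact_force: [0.8, -0.4, 0.1]
opening: 0.0113
grip_force: 19.6
t 13.4 rel tool(mm) [94.4 -0.8] F tool [ 0.7 -0.6 -0.1] x-ang -68.8 q6 2.67 z 0.0761
```

```bash
python3 -m handwheel '[{"tx":0,"ty":0,"tz":0,"roll":0},{"tx":0,"ty":0,"tz":0,"roll":0},{"tx":0,"ty":0,"tz":-1,"roll":0},{"tx":0,"ty":0,"tz":-1,"roll":0},{"tx":0,"ty":0,"tz":-1,"roll":0},{"tx":0,"ty":0,"tz":0,"roll":0}]' 5 60 >/dev/null; python3 w.py;  python3 -m handwheel '[{"tx":0,"ty":0,"tz":-1,"roll":0},{"tx":0,"ty":0,"tz":-1,"roll":0},{"tx":0,"ty":0,"tz":-1,"roll":0},{"tx":0,"ty":0,"tz":0,"roll":0},{"tx":0,"ty":0,"tz":0,"roll":0}]'; python3 w.py
python3 - <<'E'
from h import *
s=snap("top"); a=s[0][165:240,225:310]; b=snap("scene")[0]; b=b[180:255,270:345]
t=np.hstack([cv2.resize(a,None,fx=5,fy=5,interpolation=2),cv2.resize(b,None,fx=5,fy=5,interpolation=2)]); save(t,"z2")
E
```

```text
t 13.9 rel tool(mm) [94.3 -0.7] F tool [ 0.3 -0.   0.5] x-ang -68.8 q6 2.67 z 0.0789
t: 14.32
tool_pos: [0.5808, 0.0138, 0.0821]
tool_rot: [-2.592, 1.775, -0.0]
contact_force: [0.3, 0.7, -1.7]
opening: 0.0089
grip_force: 84.2
t 14.3167 rel tool(mm) [94.4 -0.8] F tool [-0.5 -0.5  1.7] x-ang -68.8 q6 2.67 z 0.0821
```

View pics/z2.png

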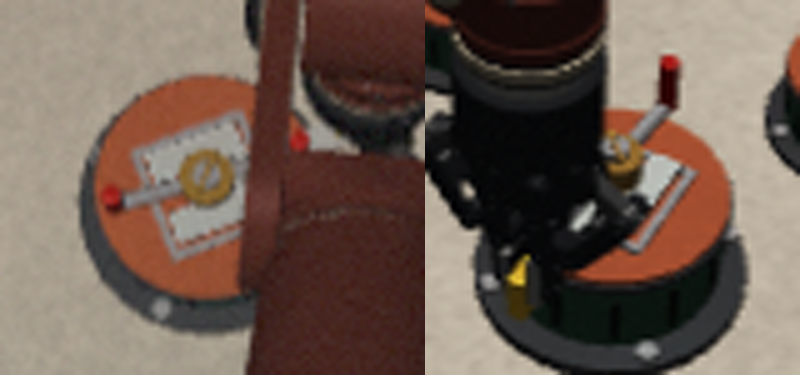

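The views show the washer plate still square under the hub, and the tab held in the fingers (scene crop at (518,285)). The force is only the weight, so I'll draw it out gently, checking the force as I go.

```bash
sed -i 's/f\[0\]<-14/abs(f).max()>8/' w.py
python3 -m handwheel '[{"tx":1,"ty":0,"tz":0,"roll":0},{"tx":1,"ty":0,"tz":0,"roll":0},{"tx":1,"ty":0,"tz":0,"roll":0},{"tx":1,"ty":0,"tz":0,"roll":0}]' >/dev/null; python3 w.py && python3 -m handwheel '[{"tx":1.5,"ty":0,"tz":0,"roll":0},{"tx":1.5,"ty":0,"tz":0,"roll":0},{"tx":1.5,"ty":0,"tz":0,"roll":0},{"tx":1.5,"ty":0,"tz":0,"roll":0}]' >/dev/null && python3 w.py && python3 -m handwheel '[{"tx":2,"ty":0,"tz":0,"roll":0},{"tx":2,"ty":0,"tz":0,"roll":0},{"tx":2,"ty":0,"tz":0,"roll":0},{"tx":2,"ty":0,"tz":0,"roll":0},{"tx":2,"ty":0,"tz":0,"roll":0}]' >/dev/null && python3 w.py && python3 -m handwheel '[{"tx":2,"ty":0,"tz":0,"roll":0},{"tx":2,"ty":0,"tz":0,"roll":0},{"tx":2,"ty":0,"tz":0,"roll":0},{"tx":2,"ty":0,"tz":0,"roll":0},{"tx":2,"ty":0,"tz":0,"roll":0}]' >/dev/null && python3 w.py
```

```text
t 14.75 rel tool(mm) [98.5 -0.7] F tool [ 0.4 -0.2  0.9] x-ang -68.8 q6 2.66 z 0.082
t 15.0833 rel tool(mm) [104.5  -0.7] F tool [ 0.2 -0.6  0.3] x-ang -68.8 q6 2.65 z 0.082
t 15.5 rel tool(mm) [114.6  -0.7] F tool [-0.   0.2  0.7] x-ang -68.8 q6 2.64 z 0.082
t 15.9167 rel tool(mm) [124.5  -0.7] F tool [-0.3 -0.5  0.8] x-ang -68.8 q6 2.62 z 0.082
```

```bash
python3 -m handwheel '[{"tx":4,"ty":0,"tz":0,"roll":0},{"tx":7,"ty":0,"tz":0,"roll":0},{"tx":9,"ty":0,"tz":0,"roll":0},{"tx":9,"ty":0,"tz":0,"roll":0},{"tx":9,"ty":0,"tz":0,"roll":0},{"tx":9,"ty":0,"tz":0,"roll":0},{"tx":9,"ty":0,"tz":0,"roll":0},{"tx":6,"ty":0,"tz":0,"roll":0},{"tx":3,"ty":0,"tz":0,"roll":0},{"tx":0,"ty":0,"tz":0,"roll":0}]' >/dev/null; python3 w.py &&  python3 -m handwheel '[{"tx":0,"ty":0,"tz":-4,"roll":0},{"tx":0,"ty":0,"tz":-10,"roll":0},{"tx":0,"ty":0,"tz":-15,"roll":0},{"tx":0,"ty":0,"tz":-15,"roll":0},{"tx":0,"ty":0,"tz":-12,"roll":0},{"tx":0,"ty":0,"tz":-4,"roll":0},{"tx":0,"ty":0,"tz":0,"roll":0},{"tx":0,"ty":0,"tz":0,"roll":0}]'
python3 - <<'E'
from h import *
o=ctrl.get_obs(); M=T(o)
s=snap("top"); save(s[0][100:290,220:440].repeat(3,0).repeat(3,1),"z3"); C=cloud(s)
# tray centre from rectangle corners at rim height
hsv=cv2.cvtColor(s[0],cv2.COLOR_RGB2HSV);H,S,V=[hsv[...,i].astype(int) for i in range(3)]
m=(H>105)&(H<125)&(S>150)&(V>60); m[:,:320]=0; m[:,430:]=0
r=cv2.minAreaRect(np.argwhere(m)[:,::-1].astype(np.float32)); b=plane(cv2.boxPoints(r),.028,s); print(b.round(3).tolist(),b.mean(0))
s=snap("scene"); C=cloud(s); im=s[0]
# plate: grey points near predicted washer
tab=o["tool_pos"]; c=tab-M[:3,0]*.095; print("tab",tab,"pred centre",c)
D=C.reshape(-1,3)-tab; L=D@M[:3,:3]; k=(L[:,0]>-.123)&(L[:,0]<-.07)&(abs(L[:,1])<.03)&(abs(L[:,2])<.03)
P=L[k]; print(k.sum()); 
if k.sum()>20:
    A=np.c_[P[:,:2],np.ones(len(P))]; w=np.ones(len(P),bool)
    for _ in range(4):
        co=np.linalg.lstsq(A[w],P[w,2],rcond=None)[0]; e=P[:,2]-A@co; w=abs(e)<.003
    print("plane slopes",co, w.sum(), "z range",P[w].min(0),P[w].max(0))
E
```

```text
t 16.75 rel tool(mm) [190.2  -0.9] F tool [ 0.1 -0.1  0.1] x-ang -68.9 q6 2.53 z 0.082
t: 17.42
tool_pos: [0.615, -0.0746, 0.1421]
tool_rot: [-2.592, 1.775, -0.0]
contact_force: [-1.0, 0.8, -1.1]
opening: 0.0089
grip_force: 84.3
[[0.531, -0.105, 0.028], [0.594, -0.297, 0.028], [0.405, -0.352, 0.028], [0.345, -0.163, 0.028]] [ 0.46870377 -0.22924303  0.028     ]
tab [ 0.61498852 -0.07462489  0.1421326 ] pred centre [0.58064948 0.0139518  0.14212047]
149
plane slopes [0.03120975 0.00517815 0.00397442] 129 z range [-0.12272189 -0.02863022 -0.00210436] [-0.07065584  0.02783953  0.00384164]
```

View pics/z3.png

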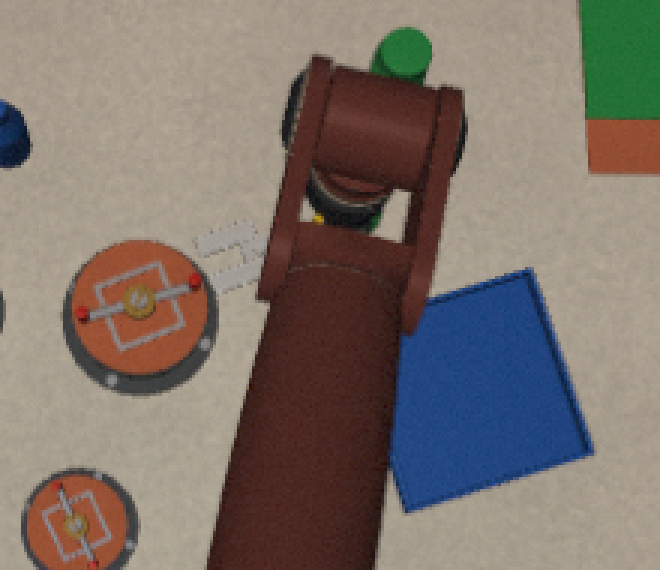

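The washer is held level (slope 0.03), the nut is still wound back, and the tray centre is at (0.469,-0.229). Carry the washer over the tray.

```bash
python3 -m handwheel '[{"tx":7,"ty":9,"tz":0,"roll":0},{"tx":14,"ty":18,"tz":0,"roll":0},{"tx":16,"ty":21,"tz":0,"roll":0},{"tx":18,"ty":24,"tz":0,"roll":0},{"tx":18,"ty":24,"tz":0,"roll":0},{"tx":18,"ty":24,"tz":0,"roll":0},{"tx":18,"ty":24,"tz":0,"roll":0},{"tx":16,"ty":21,"tz":0,"roll":0},{"tx":13,"ty":17,"tz":0,"roll":0},{"tx":7.6,"ty":9.7,"tz":0,"roll":0.03},{"tx":0,"ty":0,"tz":0,"roll":0.02},{"tx":0,"ty":0,"tz":0,"roll":0}]' >/dev/null; python3 -m handwheel '[{"tx":0,"ty":0,"tz":8,"roll":0},{"tx":0,"ty":0,"tz":16,"roll":0},{"tx":0,"ty":0,"tz":20,"roll":0},{"tx":0,"ty":0,"tz":20,"roll":0},{"tx":0,"ty":0,"tz":20,"roll":0},{"tx":0,"ty":0,"tz":16,"roll":0},{"tx":0,"ty":0,"tz":10,"roll":0},{"tx":0,"ty":0,"tz":5,"roll":0},{"tx":0,"ty":0,"tz":3,"roll":0},{"tx":0,"ty":0,"tz":0,"roll":0},{"tx":0,"ty":0,"tz":0,"roll":0}]'
```

```text
t: 19.43
tool_pos: [0.4897, -0.2801, 0.0249]
tool_rot: [2.547, -1.839, 0.002]
contact_force: [-0.1, 0.5, 0.3]
opening: 0.0085
grip_force: 84.4
```

```bash
sed -i 's/max()>8/max()>3.5/' w.py
python3 -m handwheel '[{"tx":0,"ty":0,"tz":3,"roll":0},{"tx":0,"ty":0,"tz":2,"roll":0},{"tx":0,"ty":0,"tz":2,"roll":0},{"tx":0,"ty":0,"tz":2,"roll":0},{"tx":0,"ty":0,"tz":1,"roll":0},{"tx":0,"ty":0,"tz":0,"roll":0}]'>/dev/null; python3 w.py && python3 -m handwheel '[{"tx":0,"ty":0,"tz":1,"roll":0},{"tx":0,"ty":0,"tz":0.5,"roll":0},{"tx":0,"ty":0,"tz":0,"roll":0}]'>/dev/null && python3 w.py && python3 -m handwheel '[{"tx":0,"ty":0,"tz":0.5,"roll":0},{"tx":0,"ty":0,"tz":0.5,"roll":0},{"tx":0,"ty":0,"tz":0,"roll":0}]'>/dev/null && python3 w.py && python3 -m handwheel '[{"tx":0,"ty":0,"tz":0.5,"roll":0},{"tx":0,"ty":0,"tz":0.5,"roll":0},{"tx":0,"ty":0,"tz":0,"roll":0}]'>/dev/null && python3 w.py && python3 -m handwheel '[{"tx":0,"ty":0,"tz":0.5,"roll":0},{"tx":0,"ty":0,"tz":0.5,"roll":0},{"tx":0,"ty":0,"tz":0,"roll":0}]'>/dev/null && python3 w.py
```

```text
t 19.9333 rel tool(mm) [344.  174.1] F tool [-0.5 -0.1  0.2] x-ang -71.7 q6 2.17 z 0.0138
t 20.1833 rel tool(mm) [344.2 174. ] F tool [-3.   1.1 -5.9] x-ang -71.7 q6 2.17 z 0.0136
```

Touched the tray floor. Release gently, rise and check.

```bash
python3 -m handwheel '[{"tx":0,"ty":0,"tz":0.3,"roll":0},{"tx":0,"ty":0,"tz":0,"roll":0},{"tx":0,"ty":0,"tz":0,"roll":0}]' 5 20; python3 -m handwheel '[{"tx":0,"ty":0,"tz":0,"roll":0},{"tx":0,"ty":0,"tz":0,"roll":0},{"tx":0,"ty":0,"tz":0,"roll":0},{"tx":0,"ty":0,"tz":0,"roll":0},{"tx":0,"ty":0,"tz":0,"roll":0}]' 40 20;  python3 -m handwheel '[{"tx":0,"ty":0,"tz":-5,"roll":0},{"tx":0,"ty":0,"tz":-15,"roll":0},{"tx":0,"ty":0,"tz":-30,"roll":0},{"tx":0,"ty":0,"tz":-35,"roll":0},{"tx":0,"ty":0,"tz":-35,"roll":0},{"tx":0,"ty":0,"tz":-35,"roll":0},{"tx":-35,"ty":0,"tz":-20,"roll":0},{"tx":-35,"ty":0,"tz":0,"roll":0},{"tx":-35,"ty":0,"tz":0,"roll":0},{"tx":0,"ty":0,"tz":0,"roll":0},{"tx":0,"ty":0,"tz":0,"roll":0}]'
python3 - <<'E'
from h import *
s=snap("wrist"); a=s[0]; b=snap("scene"); Cs=cloud(b)
C=cloud(s); tr=np.array([.469,-.229]); hsv=cv2.cvtColor(a,cv2.COLOR_RGB2HSV); H,S,V=[hsv[...,i].astype(int) for i in range(3)]
near=np.hypot(C[...,0]-tr[0],C[...,1]-tr[1])<.12
y=(abs(H-27)<6)&(S>130)&(V>90)&near; print("tab",np.median(C[y],0),np.percentile(C[y][:,2],95))
g=(S<40)&(V>110)&near&(C[...,2]<.03)&(C[...,2]>.0); P=C[g]
A=np.c_[P[:,:2],np.ones(len(P))]; w=np.ones(len(P),bool)
for _ in range(4):
    co=np.linalg.lstsq(A[w],P[w,2],rcond=None)[0]; w=abs(P[:,2]-A@co)<.003
print("grey",len(P),P[w].mean(0),"slopes",co)
hs=cv2.cvtColor(b[0],cv2.COLOR_RGB2HSV); H,S,V=[hs[...,i].astype(int) for i in range(3)]
r=((H<4)|(H>176))&(S>170)&(V>70)&(np.hypot(Cs[...,0]-.546,Cs[...,1]-.102)<.075)
print("posts top z",np.percentile(Cs[r][:,2],[50,80,95]))
save(np.hstack([cv2.resize(a,(400,300)),cv2.resize(b[0],(400,300))]),"end")
E
```

```text
t: 20.43
tool_pos: [0.489, -0.2799, 0.0135]
tool_rot: [2.547, -1.84, -0.001]
contact_force: [-4.1, 3.0, 7.9]
opening: 0.0087
grip_force: 85.9
t: 20.85
tool_pos: [0.4887, -0.2797, 0.0119]
tool_rot: [2.547, -1.84, -0.001]
contact_force: [-0.2, -0.6, -0.8]
opening: 0.0399
grip_force: 0.0
t: 21.77
tool_pos: [0.4556, -0.179, 0.1875]
tool_rot: [2.548, -1.837, 0.002]
contact_force: [0.6, 0.0, 0.0]
opening: 0.0403
grip_force: 0.0
tab [ 0.48896621 -0.27976544  0.03510977] 0.03627208053675043
grey 3670 [ 0.46531745 -0.2082795   0.01209711] slopes [ 0.01400575 -0.03545955 -0.00180757]
posts top z [0.12805816 0.12909352 0.12990158]
```

View pics/end.png

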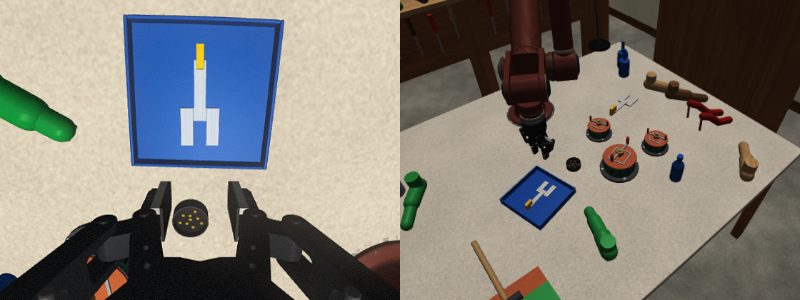

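The washer lies flat in the tray (tab at (200,55) in the left picture, top 0.035 m up), the posts are at 0.128 m, and the bystanders look undisturbed.

```bash
python3 -c "
from station import ctrl
print(ctrl.finish_job())"
```

```text
the job is handed in; nothing more can be done
None
```

I handed the job in after about 22 s of robot time: the nut is wound back to its stop, the washer lies flat, tab up, in the blue tray, and the last, glue bottle and tin look untouched; no verdict came back.

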